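# Click the tally wheel on to the red pointer

## Robot

A 7-joint arm with a two-finger parallel gripper is mounted at the origin on the work surface. World frame = base frame: x ahead of the robot, y to its left, z up, the work surface at z = 0. Lengths are in m, angles in degrees, forces in N, time in s.
With the tool pointing down it reaches from about 0.425 to 0.875 m from the base axis. Payload 4.7 kg.
Tool frame: the origin (TCP) lies at the very end of the fingers, on their centre line; the grasp point (between the pads) lies 19 mm behind it; z points along the fingers, y is the line along which they close (so a half turn about z gives the same grasp; the last joint's range is limited). The gripper opens to 87 mm and grips with 3 to 60 N. Pads are 19 mm wide; open, the fingers measure 117 mm over their backs; the gripper's body (75 mm by 190 mm) begins 51 mm behind the grasp point.
Start: joints at [-74.307, 18.392, -4.016, 83.108, 1.295, 78.541, -3.26], TCP at [0.167, 0.628, 0.223] pointing down, gripper open.
Joint ranges: [-163.93, 163.93], [-17.29, 119.83], [-79.2, 71.16], [3.27, 140.29], [-89.18, 269.18], [5.43, 117.66], [-154.24, 154.24]. Speed limits (degrees/s): [147.25, 147.25, 180, 180, 180, 180, 180].

## Interface

Orientations are given as [roll, pitch, yaw] about the fixed x, y, z axes, in that order (R = Rz(yaw) Ry(pitch) Rx(roll)).
In Python, from cell import get_obs, eyes, env gives the robot as it stands.
- The arm moves only by the tool servo_tool, never from a script. Its argument "series" is a list that holds one entry, the list of rows, each a list of 7 numbers: the shift along the tool's x, y, z in units of 300 mm (1.0 is 300 mm), then the turn, a rotation vector about the tool's x, y, z in units of pi rad (1.0 is pi rad), then the opening, from 0 (shut) to 1 (fully open). In form: [[[tx, ty, tz, wx, wy, wz, gripper], ...]]. A call has 1 to 12 rows; each row is the pose to reach, as a shift and turn from the pose commanded when the call began, along the tool's axes at that moment, turning the shorter way round; what a row does not reach only later rows make up. A row lasts 1/12 s, in which the tool goes at most 41.7 mm and 7.16 degrees, less where a joint would pass 70% of its speed; a pose out of reach is approached as far as the arm can. A call with a number of a shift or a turn outside -1 to 1 is refused whole. A call with a gripper value outside its range is refused whole. The fingers move at their own pace and stop on an object; "grip_force" is the grip in N (left out, the last holds). Time passes only in rows, so rows that repeat a pose let the fingers close. It gives the time, the measured TCP pose, the force, the opening and the grip force at its end, in the units of the state.
- get_obs(): the state, without advancing time (a new reading comes with each control period).
- eyes.read_camera(name): name is "scene" or "top" or "wrist"; returns a dict with "frame" (480x640x3 uint8, red, green, blue), "depth" (480x640 float32, m along the optical axis (not along the pixel's ray), 0 where there is no reading), "fx", "fy", "cx", "cy" (pixels), "origin" and "rotation" of the camera in the world; the wrist camera has in their place "mount" (4x4, takes a point from camera to tool coordinates, whose origin is the TCP and whose axes are the flange's). Camera axes: x right, y down, z forward; pixel columns grow to the right and rows downward; lengths in m; the calibration is good to about 2 mm. A picture is of the moment at which its call begins: read the wrist's pose just before it.
- env.sign_off(): hands the job in; it is judged then, once.
The state is a dict: "time_s": time; "qpos": joint angles; "joint_velocities": joint speeds; "effort": joint torques, N m; "tool_pos": TCP position; "tool_rot": TCP orientation; "force": force on the tool from outside, world axes, zero at the start; "wrist_torque": the same for the moment, N m; "grip_width": finger opening in m; "grasp_force": force on a finger pad.
Only numpy, scipy, OpenCV 4.12 (cv2) and the standard library are available. Lean on these libraries where they do the work, as an engineer would, in place of code of your own. Each camera call takes 0.05 s, during which the arm holds its last target. There are 200 camera calls.

## Task

The packed boxes must be booked on the bench's tally counter: with a fingertip, flick the edge of its finned wheel forward (the fins on top go away from the robot), one click at a time, until the yellow fin has clicked into place between the two red pointer marks. Do not let it run a click too far, and leave the O-ring box, the tape roll and the jar where they are; nothing is to be grasped or lifted.

Things in the scene. Friction and masses are not known exactly. Their poses are not given: they have to be found in the camera images.
- counter: Tally counter: grey housing 190 x 90 mm screwed to the table, origin at the middle of its underside. x runs level along it, roughly away from the robot, and is the way the top fins go when the wheel is advanced; y along the axle, z up. Two cheeks, 25 to 35 mm either side of the middle, have rounded tops reaching 45 mm above the axle (red marks: 50 mm from the axle).
- wheel_axis (a point): Centre of the wheel, on its level axle 75 mm above the table; axes of the housing. Green drum, radius 48 mm, 36 mm wide, with 8 radial fins 45 degrees apart, 6 mm thick, 34 mm wide along the axle, tips at 70 mm radius. At rest two fins stand 22.5 degrees before and behind the vertical, tips 65 mm above the axle and 27 mm to each side; the next at 67.5 degrees, tips 27 mm above it.
- wheel (a joint): Turn of the wheel in rad, growing as the top fins go along +x. 0: yellow fin at rest at the pointer. One click is 0.785; it starts in a click, 2, 3 or 4 short (-1.57, -2.36 or -3.14). A sprung pawl draws it to the nearest click: pushed over half a click on, it completes the click by itself, else it falls back. Takes up to about 5 N at a fin's tip. Stops at -3.6 and 2.8.
- yellow_tip (a point): Middle of the outer edge of the yellow fin, 70 mm from the axle; turns with the wheel. The fins ahead of it (the way the wheel advances) are white, blue, orange, then four black. To advance one click: lower a fingertip behind (-x of) the rear one of the two top fins, to 50 to 60 mm above the axle, and sweep it along +x until that fin is well past the vertical, then lift.
- pointer_tip (a point): Point midway between the outer ends of the two red pointer marks, one on top of each cheek, 50 mm from the axle, 22.5 degrees past the vertical towards +x; fixed to the housing.
- oring_box: Assortment box of pale plastic, 18 compartments with green O-rings, 130 x 220 x 31 mm, loose, lying flat on the +y side of the counter; origin at the centre of its underside. To be left alone.
- tape_roll: Amber roll of packing tape lying flat, 96 mm across, 48 mm high, loose, on the -y side of the counter; origin at the centre of its underside. To be left alone.
- jar: Small jar with a white cap, 52 mm across, 85 mm tall, loose, standing beyond the +x end of the counter; origin at the centre of its underside. To be left alone.
Not all that is in view belongs to the job. Of the things shaped like the counter, the grey one is meant.

How it is judged (in metres and radians):
On the way:
1. the wheel, flicked one click at a time, comes to rest in the last click before the pointer (value of joint wheel between -0.9854 and -0.5854 rad and velocity of joint wheel between -0.2 and 0.2 rad/s), for 0.1 s.
At the end, for the whole second after the job is handed in: The wheel is at rest with the yellow fin at the red pointer (within 0.12 rad), the O-ring box, tape roll and jar within 20 mm of where they stood (value of joint wheel between -0.12 and 0.12 rad and velocity of joint wheel between -0.2 and 0.2 rad/s and distance of each of oring_box, tape_roll, jar from where it was at the start of the episode below 0.02 m); the robot touches nothing.
It fails at once if the wheel is turned past the pointer by more than 0.6 rad (towards the next click) (value of joint wheel above 0.6 rad).
It fails at once if the O-ring box is shifted or lifted by more than 20 mm (distance of oring_box from where it was at the start of the episode above 0.02 m).
It fails at once if the tape roll is shifted or lifted by more than 20 mm (distance of tape_roll from where it was at the start of the episode above 0.02 m).
It fails at once if the jar is shifted or lifted by more than 20 mm (distance of jar from where it was at the start of the episode above 0.02 m).
It also fails if it takes over 48 s, if anything falls off the work surface, if the arm or the gripper's body presses on something with over 40 N, if the wrist force passes 120 N, or if a joint passes its speed limit or range.

## Working session

There is one attempt and no reset: what is moved stays moved. The work goes in short steps, Python scripts to look and compute and a tool call to move; the robot and the scene stay as the last step left them, time stands still between calls to the robot, and variables do not carry over. Pictures are saved under pics/ and viewed, at most 10 in all, crops included, and the job is handed in when it is done.

Besides the shell and the picture viewer there is one more tool, called after "Call:" as name(argument=value, ...) on one line, values as JSON. servo_tool: Moves the arm, as the interface text tells. Shifts and turns lie within -1 to 1; 1 stands for 300 mm of shift or pi rad of turn. Its arguments: {"type":"object","properties":{"series":{"type":"array"},"grip_force":{"type":"number"}},"required":["series"]}

```bash
mkdir -p pics
cat > h.py <<'E'
import numpy as np, cv2
from cell import get_obs, eyes, env
from scipy.spatial.transform import Rotation as R
def cam(n):
    o=get_obs(); c=eyes.read_camera(n)
    if 'mount' in c:
        T=np.eye(4); T[:3,:3]=R.from_euler('xyz',o['tool_rot'],degrees=True).as_matrix(); T[:3,3]=o['tool_pos']
        T=T@np.array(c['mount']); c['origin']=T[:3,3]; c['rotation']=T[:3,:3]
    c['rotation']=np.array(c['rotation']); c['origin']=np.array(c['origin'])
    return c
def pts(c):
    v,u=np.mgrid[:480,:640]; d=c['depth']
    p=np.stack([(u-c['cx'])/c['fx']*d,(v-c['cy'])/c['fy']*d,d],-1)
    return p@c['rotation'].T+c['origin']
def save(n,im): cv2.imwrite('pics/'+n+'.png',cv2.cvtColor(im,cv2.COLOR_RGB2BGR))
E
python3 - <<'E'
from h import *
print(get_obs())
for n in ('scene','top'):
    c=cam(n); save(n+'0',c['frame']); np.savez(n+'0.npz',P=pts(c),F=c['frame'],D=c['depth']); print(n,c['fx'],c['origin'],c['rotation'].round(3).tolist())
E
```

```text
{'time_s': 0.0, 'qpos': array([-74.30701075,  18.43947738,  -4.01554768,  83.17463196,
         1.29567826,  78.54081459,  -3.26085207]), 'joint_velocities': array([ 0.04197714, -0.05808762,  0.06392487, -0.0123405 , -0.12162359,
        0.10056861,  0.00116359]), 'effort': array([ 2.62174963e-04, -4.91278625e+01, -4.03711153e-01, -3.12537718e+01,
       -6.39635813e-02,  4.33050294e-02,  1.68284414e-04]), 'tool_pos': array([0.16688457, 0.62763968, 0.22145915]), 'tool_rot': array([-1.79890357e+02,  6.40473095e-03,  1.65116059e+02]), 'force': array([-0.15096245,  0.36544884,  0.23513038]), 'wrist_torque': array([-0.04457904,  0.02106118,  0.00668753]), 'grasp_force': 0.0, 'grip_width': 0.08729125384163824}Traceback (most recent call last):
  File "<stdin>", line 4, in <module>
  File "h.py", line 14, in pts
    return p@c['rotation'].T+c['origin']
           ~~~~~~~~~~~~~~~~~^~~~~~~~~~~~
ValueError: operands could not be broadcast together with shapes (480,640) (3,)
```

```bash
python3 - <<'E'
s=open('h.py').read()
s=s.replace("c['rotation']=np.array(c['rotation']);","r=np.array(c['rotation']); c['rotation']=r if r.shape==(3,3) else R.from_euler('xyz',r,degrees=True).as_matrix();")
open('h.py','w').write(s)
E
python3 - <<'E'
from h import *
for n in ('scene','top'):
    print(eyes.read_camera(n)['rotation'])
    c=cam(n); save(n+'0',c['frame']); P=pts(c); np.savez(n+'0.npz',P=P,F=c['frame'],D=c['depth']); print(n,c['fx'],c['origin'],c['rotation'].round(3).tolist())
    for v,u in ((240,320),(300,200),(300,450),(400,320)): print(u,v,P[v,u].round(3))
E
```

```text
[-148.25332653   -0.81747017   32.35550507]
scene 581.0852088377485 [ 0.81840204 -0.46892344  1.02588106] [[0.845, 0.461, -0.271], [0.535, -0.714, 0.451], [0.014, -0.526, -0.85]]
320 240 [0.493 0.094 0.01 ]
200 300 [ 0.406 -0.175  0.091]
450 300 [ 0.78   0.122 -0.004]
320 400 [ 0.67  -0.188  0.001]
[-1.67885127e+02 -1.06745244e-01 -8.30443136e+01]
top 499.14752087238355 [0.33798209 0.03146066 1.04248665] [[0.121, -0.97, 0.209], [-0.993, -0.119, 0.024], [0.002, -0.21, -0.978]]
320 240 [0.573 0.038 0.001]
200 300 [0.415 0.272 0.001]
450 300 [ 0.479 -0.246 -0.001]
320 400 [ 0.247 -0.     0.002]
```

View pics/scene0.png

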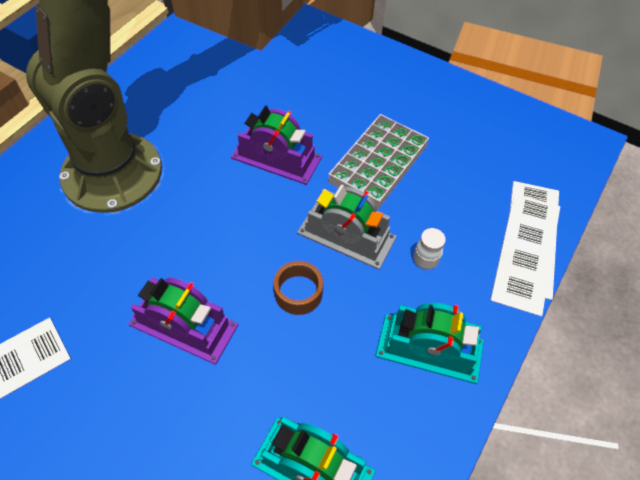

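View pics/top0.png

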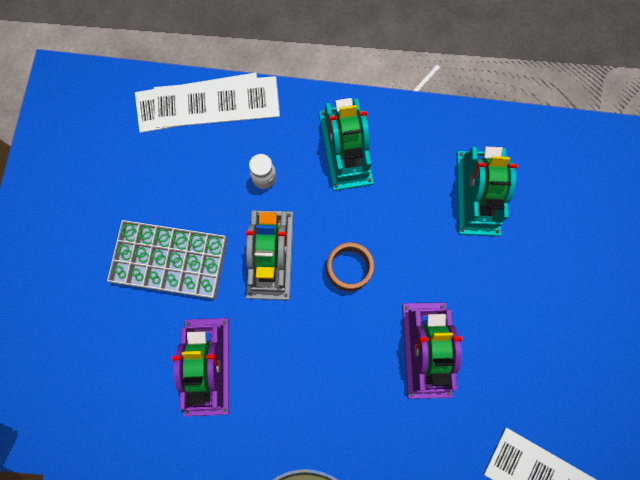

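Candidates: grey (top 268,253), purple (200,365) and (432,350), teal (345,150) and (485,190). The grey one is meant. I'll crop in on it and measure its pose.

Run:
```python
from h import *
z=np.load('top0.npz'); P,F=z['P'],z['F']; hsv=cv2.cvtColor(F,cv2.COLOR_RGB2HSV)
roi=np.zeros((480,640),bool); roi[205:302,242:297]=1
H,S,V=[hsv[...,i].astype(int) for i in range(3)]
g=roi&(S<60)&(V>40)&(P[...,2]<.05)&(P[...,2]>0.003)
# base plate/housing footprint in world
q=(P[g][:,:2]*1000).astype(np.float32); r=cv2.minAreaRect(q); print('rect',r)
def rep(n,m):
    q=P[m]; print(n,m.sum(),np.median(q,0).round(4),q.min(0).round(3),q.max(0).round(3))
hi=roi&(P[...,2]>.07)
rep('green',hi&(H>45)&(H<85)&(S>100)); rep('yellow',roi&(H>22)&(H<35)&(S>150)&(V>120))
rep('white',hi&(S<40)&(V>190)); rep('blue',hi&(H>95)&(H<125)&(S>100)&(P[...,2]>.1)); rep('orange',roi&(H>8)&(H<20)&(S>150)&(V>150))
red=roi&((H<6)|(H>174))&(S>150)
n,l,s,ce=cv2.connectedComponentsWithStats(red.astype(np.uint8))
for i in range(1,n):
    if s[i,4]>5: print(ce[i]); rep('red',l==i)
a=cv2.resize(F[195:310,225:310],None,fx=5,fy=5,interpolation=cv2.INTER_CUBIC)
s=np.load('scene0.npz')['F'];b=cv2.resize(s[170:280,290:400],None,fx=3.5,fy=3.5,interpolation=cv2.INTER_CUBIC)
o=np.zeros((575,810,3),np.uint8); o[:a.shape[0],:425]=a; o[:385,425:810]=b; save('crop1',o[:,:800])
```

```text
rect ((529.038330078125, 140.26438903808594), (188.86376953125, 88.075439453125), 5.229470729827881)
green 594 [0.5203 0.1371 0.1185] [0.338 0.031 0.07 ] [0.572 0.161 1.042]
yellow 201 [0.4758 0.135  0.0996] [0.338 0.031 0.055] [0.572 0.153 1.042]
white 42 [0.5032 0.1351 0.1392] [0.338 0.031 0.136] [0.506 0.154 1.042]
blue 182 [0.5501 0.144  0.1337] [0.338 0.031 0.102] [0.563 0.179 1.042]
orange 201 [0.5825 0.1455 0.0995] [0.338 0.031 0.018] [0.606 0.162 1.042]
[250.  232.5]
red 28 [0.5446 0.1712 0.1206] [0.541 0.166 0.1  ] [0.551 0.177 0.125]
[282.33333333 235.16666667]
red 42 [0.5479 0.109  0.1198] [0.536 0.104 0.085] [0.553 0.119 0.125]
```

View pics/crop1.png

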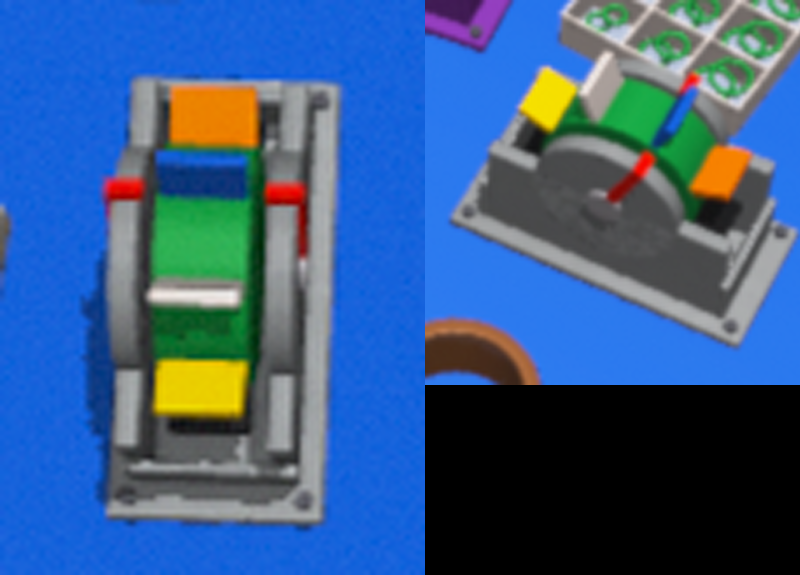

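Crop: the grey counter has yellow at −67.5° (rear), white at rear-top, blue by the red marks and orange in front. That puts the wheel at −1.57, so it needs 2 clicks. The axle is at about (0.529, 0.140, 0.075) with yaw 5.2°. The 189x88 mm footprint and the fin tips match the given sizes.

```bash
cat > go.py <<'E'
from h import *
import sys
C=np.array([.529,.1403,.075]); A=R.from_euler('z',5.23,degrees=True)
def row(x,z,y=0):  # counter-frame target (mm, relative to axle)
    o=get_obs(); Rt=R.from_euler('xyz',o['tool_rot'],degrees=True)
    t=C+A.apply(np.array([x,y,z])/1000)
    G=R.from_euler('xyz',[180,0,185.23],degrees=True)
    d=Rt.inv().apply(t-o['tool_pos'])/.3; w=(Rt.inv()*G).as_rotvec()/np.pi
    print((x,z),'world',t.round(4),'row',d.round(4),w.round(4))
def at():
    o=get_obs(); print(o['time_s'],'counter xyz',(A.inv().apply(o['tool_pos']-C)*1000).round(1),o['tool_rot'].round(2),o['force'].round(2),o['grip_width'])
at()
for a in sys.argv[1:]: row(*map(float,a.split(',')))
E
python3 go.py -60,135
```

```text
0.25 counter xyz [-316.1  518.6  147.1] [-179.95    0.    165.11] [ 0.2  -0.43 -0.85] 0.08682140826589949
(-60.0, 135.0) world [0.4692 0.1348 0.21  ] row [-1.396  -1.3296  0.0415] [-0.0003 -0.     -0.1118]
```

Call:
servo_tool(series=[[[-0.1, -0.095, 0, 0, 0, -0.02, 0], [-0.2, -0.19, 0, 0, 0, -0.04, 0], [-0.3, -0.285, 0, 0, 0, -0.06, 0], [-0.4, -0.38, 0, 0, 0, -0.08, 0], [-0.5, -0.475, 0, 0, 0, -0.1, 0], [-0.6, -0.57, 0, 0, 0, -0.112, 0], [-0.7, -0.67, 0, 0, 0, -0.112, 0], [-0.7, -0.67, 0, 0, 0, -0.112, 0], [-0.7, -0.67, 0, 0, 0, -0.112, 0], [-0.7, -0.67, 0, 0, 0, -0.112, 0]]])

```text
time_s: 1.08
tool_pos: [0.318, 0.3805, 0.2228]
tool_rot: [179.9, -0.0, -174.7]
force: [-0.4, 0.9, 0.4]
grip_width: 0.0284
grasp_force: 0.0
```

```bash
python3 go.py -60,135
```

```text
1.0833 counter xyz [-188.3  258.4  147.8] [ 179.94   -0.   -174.74] [-0.4   0.88  0.42] 0.028433571595672388
(-60.0, 135.0) world [0.4692 0.1348 0.21  ] row [-0.4271 -0.8617  0.0416] [ 0.0004 -0.      0.0002]
```

Call:
servo_tool(series=[[[-0.06, -0.12, 0, 0, 0, 0, 0], [-0.12, -0.24, 0, 0, 0, 0, 0], [-0.18, -0.36, 0, 0, 0, 0, 0], [-0.24, -0.48, 0, 0, 0, 0, 0], [-0.3, -0.6, 0, 0, 0, 0, 0], [-0.36, -0.72, 0.02, 0, 0, 0, 0], [-0.4, -0.82, 0.04, 0, 0, 0, 0], [-0.427, -0.862, 0.04, 0, 0, 0, 0], [-0.427, -0.862, 0.04, 0, 0, 0, 0], [-0.427, -0.862, 0.04, 0, 0, 0, 0], [-0.427, -0.862, 0.04, 0, 0, 0, 0], [-0.427, -0.862, 0.04, 0, 0, 0, 0]]])

```text
time_s: 2.08
tool_pos: [0.4689, 0.1367, 0.2105]
tool_rot: [180.0, -0.0, -174.5]
force: [0.6, -0.1, -0.1]
grip_width: 0.0006
grasp_force: 0.0
```

```bash
python3 go.py -55,55 10,55
python3 - <<'E'
from h import *
c=cam('scene'); save('s1',cv2.resize(c['frame'][120:300,250:450],None,fx=3,fy=3,interpolation=cv2.INTER_CUBIC))
E
```

```text
2.0833 counter xyz [-60.1   1.9 135.5] [ 1.7998e+02 -1.0000e-02 -1.7449e+02] [ 0.6  -0.13 -0.09] 0.0005721717768279583
(-55.0, 55.0) world [0.4742 0.1353 0.13  ] row [-0.0172 -0.0064  0.2684] [ 0.0001 -0.0001  0.0015]
(10.0, 55.0) world [0.539  0.1412 0.13  ] row [-0.2338 -0.0074  0.2684] [ 0.0001 -0.0001  0.0015]
```

View pics/s1.png

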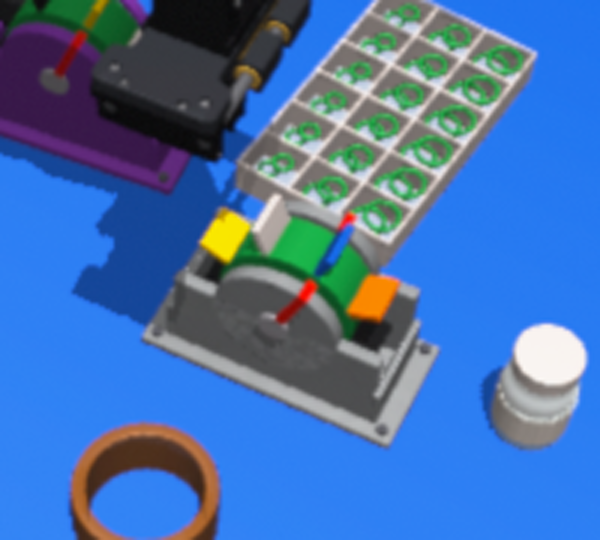

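Nothing has moved and the wheel is unchanged: white fin at (270,222), yellow at (225,235) in the crop. The gripper is up-left of it. Lowering behind the white fin.

Call:
servo_tool(series=[[[0, -0.006, 0.06, 0, 0, 0, 0], [0, -0.006, 0.12, 0, 0, 0, 0], [0, -0.006, 0.18, 0, 0, 0, 0], [0, -0.006, 0.23, 0, 0, 0, 0], [0, -0.006, 0.268, 0, 0, 0, 0], [0, -0.006, 0.268, 0, 0, 0, 0], [0, -0.006, 0.268, 0, 0, 0, 0]]])

```text
time_s: 2.72
tool_pos: [0.4695, 0.133, 0.1301]
tool_rot: [-180.0, -0.0, -174.7]
force: [0.7, 0.2, -0.0]
grip_width: 0.0001
grasp_force: 0.0
```

```bash
python3 go.py 5,55
python3 - <<'E'
from h import *
c=cam('scene'); save('s2',cv2.resize(c['frame'][120:300,250:450],None,fx=3,fy=3,interpolation=cv2.INTER_CUBIC))
E
```

```text
2.7167 counter xyz [-60.   -1.8  55.1] [-1.7998e+02 -4.0000e-02 -1.7466e+02] [ 0.67  0.22 -0.04] 0.00011493219936811294
(5.0, 55.0) world [0.534  0.1408 0.13  ] row [-2.165e-01  5.700e-03  1.000e-04] [-0.0001 -0.0002  0.0006]
```

View pics/s2.png

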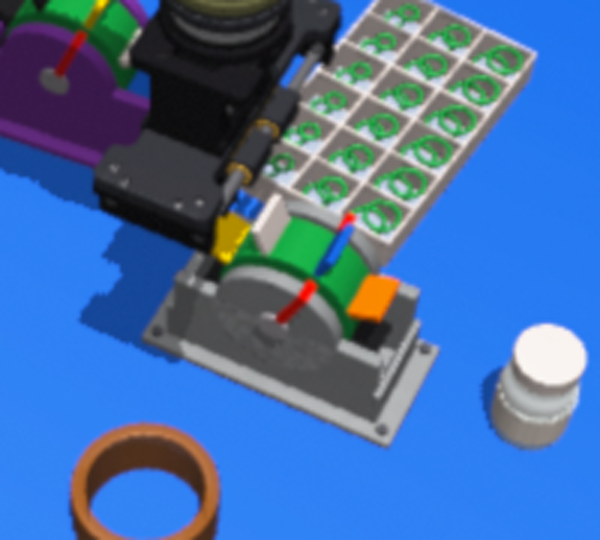

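The tool is down behind the white fin, with the fingertip hidden under the gripper body near (215,215). Sweeping 65 mm forward.

Call:
servo_tool(series=[[[-0.03, 0.003, 0, 0, 0, 0, 0], [-0.06, 0.005, 0, 0, 0, 0, 0], [-0.085, 0.006, 0, 0, 0, 0, 0], [-0.105, 0.006, 0, 0, 0, 0, 0], [-0.125, 0.006, 0, 0, 0, 0, 0], [-0.145, 0.006, 0, 0, 0, 0, 0], [-0.165, 0.006, 0, 0, 0, 0, 0], [-0.185, 0.006, 0, 0, 0, 0, 0], [-0.2, 0.006, 0, 0, 0, 0, 0], [-0.217, 0.006, 0, 0, 0, 0, 0], [-0.217, 0.006, 0, 0, 0, 0, 0], [-0.217, 0.006, 0, 0, 0, 0, 0]]])

```text
time_s: 3.77
tool_pos: [0.5352, 0.1401, 0.1302]
tool_rot: [-180.0, 0.0, -174.7]
force: [0.2, -0.4, -0.1]
grip_width: 0.0005
grasp_force: 0.0
```

```bash
python3 go.py 5,95
```

```text
3.7667 counter xyz [ 6.2 -0.8 55.2] [-1.7998e+02  5.0000e-02 -1.7475e+02] [ 0.16 -0.36 -0.09] 0.0004928453101818301
(5.0, 95.0) world [0.534  0.1408 0.17  ] row [ 0.0038  0.0026 -0.1325] [-0.0001  0.0003  0.0001]
```

No residual force, so the fin snapped on. Lifting straight up 80 mm, then back to −60.

Call:
servo_tool(series=[[[0, 0, -0.07, 0, 0, 0, 0], [0, 0, -0.14, 0, 0, 0, 0], [0, 0, -0.21, 0, 0, 0, 0], [0, 0, -0.267, 0, 0, 0, 0], [0.05, 0, -0.267, 0, 0, 0, 0], [0.1, 0, -0.267, 0, 0, 0, 0], [0.16, 0, -0.267, 0, 0, 0, 0], [0.22, 0, -0.267, 0, 0, 0, 0], [0.22, 0, -0.267, 0, 0, 0, 0], [0.22, 0, -0.267, 0, 0, 0, 0]]])

```text
time_s: 4.6
tool_pos: [0.4687, 0.1343, 0.2107]
tool_rot: [179.9, 0.1, -174.7]
force: [0.0, -0.4, 0.8]
grip_width: 0.0005
grasp_force: 0.0
```

```bash
python3 go.py -60,55
python3 - <<'E'
from h import *
c=cam('scene'); save('s3',cv2.resize(c['frame'][120:300,250:450],None,fx=3,fy=3,interpolation=cv2.INTER_CUBIC))
E
```

```text
4.6 counter xyz [-60.6  -0.4 135.7] [ 1.7994e+02  8.0000e-02 -1.7469e+02] [ 0.03 -0.41  0.76] 0.00045556450154472626
(-60.0, 55.0) world [0.4692 0.1348 0.13  ] row [-0.0017  0.0012  0.269 ] [0.0003 0.0004 0.0005]
```

View pics/s3.png

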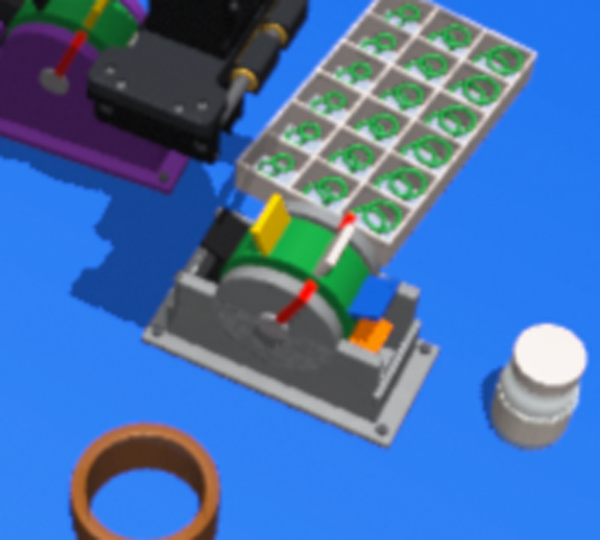

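It moved exactly one click: white (342,240) now sits at the red marks and yellow (270,222) is at rear-top. One more identical stroke to go.

Call:
servo_tool(series=[[[0, 0, 0.06, 0, 0, 0, 0], [0, 0, 0.12, 0, 0, 0, 0], [0, 0, 0.18, 0, 0, 0, 0], [0, 0, 0.23, 0, 0, 0, 0], [0, 0, 0.268, 0, 0, 0, 0], [0, 0, 0.268, 0, 0, 0, 0], [0, 0, 0.268, 0, 0, 0, 0]]])

```text
time_s: 5.23
tool_pos: [0.4691, 0.134, 0.1296]
tool_rot: [-180.0, -0.0, -174.7]
force: [0.7, 0.4, 0.8]
grip_width: 0.0001
grasp_force: 0.0
```

Call:
servo_tool(series=[[[-0.03, 0.001, 0, 0, 0, 0, 0], [-0.06, 0.001, 0, 0, 0, 0, 0], [-0.085, 0.001, 0, 0, 0, 0, 0], [-0.105, 0.001, 0, 0, 0, 0, 0], [-0.125, 0.001, 0, 0, 0, 0, 0], [-0.145, 0.001, 0, 0, 0, 0, 0], [-0.165, 0.001, 0, 0, 0, 0, 0], [-0.185, 0.001, 0, 0, 0, 0, 0], [-0.2, 0.001, 0, 0, 0, 0, 0], [-0.217, 0.001, 0, 0, 0, 0, 0], [-0.217, 0.001, 0, 0, 0, 0, 0], [-0.217, 0.001, 0, 0, 0, 0, 0]]])

```text
time_s: 6.23
tool_pos: [0.5343, 0.1403, 0.13]
tool_rot: [-180.0, 0.1, -174.7]
force: [-0.7, 0.5, -0.9]
grip_width: 0.0003
grasp_force: 0.0
```

Call:
servo_tool(series=[[[0, 0, -0.07, 0, 0, 0, 0], [0, 0, -0.14, 0, 0, 0, 0], [0, 0, -0.21, 0, 0, 0, 0], [0, 0, -0.267, 0, 0, 0, 0], [0.05, 0, -0.267, 0, 0, 0, 0], [0.1, 0, -0.267, 0, 0, 0, 0], [0.16, 0, -0.267, 0, 0, 0, 0], [0.22, 0, -0.267, 0, 0, 0, 0], [0.22, 0, -0.267, 0, 0, 0, 0], [0.22, 0, -0.267, 0, 0, 0, 0]]])

```text
time_s: 7.07
tool_pos: [0.4677, 0.1345, 0.2104]
tool_rot: [179.9, 0.1, -174.7]
force: [0.0, 0.4, -0.8]
grip_width: 0.0003
grasp_force: 0.0
```

```bash
python3 go.py
python3 - <<'E'
from h import *
c=cam('scene'); save('s4',cv2.resize(c['frame'][120:300,250:450],None,fx=3,fy=3,interpolation=cv2.INTER_CUBIC))
E
```

```text
7.0667 counter xyz [-61.5  -0.2 135.4] [ 1.7994e+02  8.0000e-02 -1.7469e+02] [ 0.04  0.37 -0.85] 0.00032471802583702825
```

View pics/s4.png

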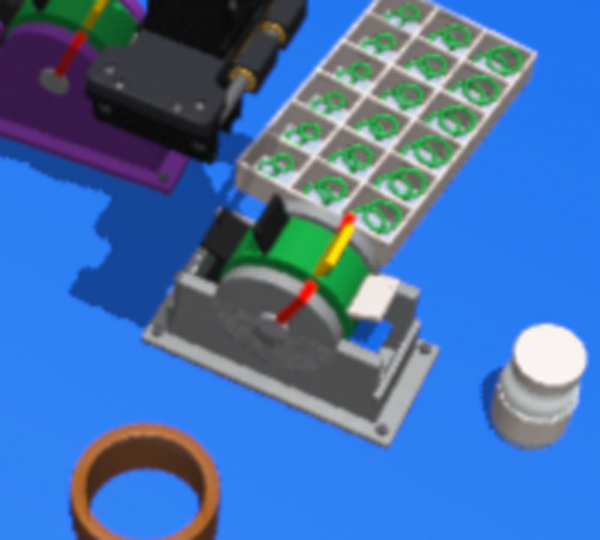

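The yellow fin (337,248) sits between the red marks. The box, roll and jar haven't moved and the tool is clear, so I'm handing in.

```bash
python3 -c "
from cell import env
print(env.sign_off())"
```

```text
the job is handed in; nothing more can be done
None
```

The grey counter was advanced two single clicks, leaving the yellow fin between the red marks with the O-ring box, tape roll and jar unmoved in the last picture, and the job is handed in (no verdict was returned).

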